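# Check the dryer's belt tension and refit its lint screen

## Task

Finish the dryer's belt check. Draw the belt-tension gauge's handle out against its spring until the pointer stands in the notch of the rider on its scale, never past the rider, hold it there for a good second, and ease it all the way back home without letting it snap. Then close up the dryer: slide the lint screen, nose first, fully home into the slot of the lint housing and let go, leaving the bottle, paper roll, tin and carton where they stand.

Things in the scene. Friction and masses are not known exactly. Their poses are not given: they have to be found in the camera images.
- gauge: belt-tension gauge, fixed: bare aluminium bed 8 mm thick, from x = -170 to 100, y = -30 to 72 mm, with a grey spring housing on it from x = 0 to 100 mm, 60 mm wide, top 50 mm above the table. Origin on the table under the middle of the housing's front face, on the drawbar's centre line; z up. The handle pulls out along its own -x. Turned up to 0.3 rad; on the left or the right
- gauge_bar (a joint): how far the gauge's handle is drawn out, m: 0 home, 0.1 end of travel. A spring pulls it home with about 3.6 N at home, rising 1.2 N per 10 mm; let go, it flies back
- gauge_handle (a point): middle of the handle's grip, 60 mm above the table. The handle is an upright black plate, 12 mm thick (gauge x), 60 mm wide (y), from 14 to 80 mm above the table; at home there is a free gap of 44 mm between it and the housing. A 10 mm rod joins it to the housing on the centre line, its top 30 mm above the table: keep fingers above that
- gauge_pointer (a point): tip of the thin steel pointer that sticks out of the handle plate's +y side (gauge frame), 54 mm from the centre line, 24 mm above the table, level with the plate's middle along the gauge's x; it moves with the handle
- rider: the mark: dark steel block fixed on the bed's scale, 30 mm long along the gauge's x, 8 to 26 mm above the table, with a 10 mm wide notch in the middle of its side towards the pointer. Origin under the notch's middle, axes parallel to the gauge's. Aim: pointer and rider at the same x; pointer at smaller x is drawn too far. It stands at 35 to 80 mm of pull
- slot: the dryer's lint housing, fixed: a bare sheet-steel block 120 x 140 x 52 mm with a level slot in its front (-x) face. Origin under the block's centre; x points into the slot, z up; turned up to 0.3 rad. It stands on the other side from the gauge
- slot_mouth (a point): centre of the slot's mouth, in the front face, 27 mm above the table. The slot is 96 mm wide (y) and 14 mm high (from 20 to 34 mm above the table). A steel sill, 110 mm wide, sticks out 20 mm in front of it, just below the slot's floor and sloping 3 mm down outwards. Axes as the lint housing
- slot_stop (a point): centre of the slot's back wall, 92 mm straight in from the mouth. Axes as the lint housing
- screen: lint screen, loose, flat: grey plastic frame with steel mesh, 140 x 90 x 8 mm, about 0.14 kg. Origin mid underside, x to its nose, z up. The nose's first 12 mm is 78 mm wide, 5 mm thick. Upright grip rib on its tail, 45 mm long (x), 14 mm thick, top 50 mm above the underside, centred at x = -45.5 mm. Fully home the nose touches the slot's back wall; 48 mm of tail and the rib stay outside
- screen_grip (a point): the middle of the rib, at x = -45.5 mm, 32 mm above the screen's underside. Axes as the screen
- screen_nose (a point): tip of the screen's nose, on its centre line at x = +70 mm, 4 mm above the underside
- bottle: bystander: blue detergent bottle, 72 mm across, 170 mm tall, upright; origin under its centre
- roll: bystander: white paper roll, 100 mm across, 120 mm tall, upright; origin under its centre
- tin: bystander: bare steel tin, 64 mm across, 70 mm tall, standing close beside the lint screen (from 10 mm off its long edge), on one side; origin under its centre
- soap: bystander: plain cardboard carton, 55 x 70 x 60 mm tall, standing close beside the lint screen on its other side (from 2 mm off); origin under its centre

How it is judged:
By the outcome, as a careful person would: the job done as asked, in the order asked, and still so for the second after the job is handed in, with the robot touching nothing.
It also fails if it takes over 72 s, if anything falls off the work surface, if the arm or the gripper's body presses on something with over 40 N, if the wrist force passes 120 N, or if a joint passes its speed limit or range.

## Robot

A 7-joint arm with a two-finger parallel gripper is mounted at the origin on the work surface. World frame = base frame: x ahead of the robot, y to its left, z up, the work surface at z = 0. Lengths are in m, angles in rad, forces in N, time in s.
With the tool pointing down it reaches from about 0.425 to 0.925 m from the base axis. Payload 6.8 kg.
Tool frame: the origin (TCP) lies at the very end of the fingers, on their centre line; the grasp point (between the pads) lies 19 mm behind it (bot.pinch_z is the distance from the TCP to the grasp point, in m); z points along the fingers, y is the direction in which the jaws open and shut (so a half turn about z gives the same grasp; the last joint's range is limited). The gripper opens to 85 mm and grips with 20 to 120 N. Pads are 22 mm wide; open, the fingers measure 114 mm over their backs; the gripper's body (76 mm by 85 mm) begins 54 mm behind the grasp point. The pads swing forward as they close: fully open they stand 13 mm farther back than shut.
Start: joints at [-1.304, 0.477, 0.022, 1.555, -0.011, 1.109, -0.083], TCP at [0.247, 0.628, 0.231] pointing down, gripper open.
Joint ranges: [-2.96, 2.96], [-0.34, 2.1], [-1.41, 1.46], [0.24, 2.44], [-1.37, 4.51], [0.17, 1.92], [-2.96, 2.96]. Speed limits (rad/s): [2.39, 2.39, 3.14, 3.14, 3.14, 3.14, 3.14].

## Interface

Orientations are given as a rotation vector (axis times angle).
In Python, from station import bot, imaging gives the robot as it stands.
- The arm moves only by the shell command python3 -m pendant 'ROWS' [OPENING]. ROWS is JSON, a list of rows, each a list of 2 entries, a list of its own where there are three numbers: the shift along the world's x, y, z in units of 25 mm (1.0 is 25 mm), then the turn about the world's z in units of 8 degrees (1.0 is 8 degrees). In form: [[[dx, dy, dz], yaw], ...]. A call has 1 to 12 rows; each row shifts and turns the pose as measured when the row begins; what a row does not reach is not made up. A row lasts 1/8 s, in which the tool goes at most 62.5 mm and 10.7 degrees, less where a joint would pass 70% of its speed; a pose out of reach is approached as far as the arm can. A call is refused whole if a number of a shift passes 1 or a number of a turn 1, either way. A call with a gripper value outside its range is refused whole. OPENING is the opening, from 0 (shut) to 1 (fully open), set as the call begins (- or left out, the last holds). The fingers move at their own pace and stop on an object; the grip force is fixed at half the most. Time passes only in rows, so rows that do not move let the fingers close. It gives the time, the measured TCP pose, the force and the opening at its end, in the units of the state.
- bot.observe(): the state, without advancing time (a new reading comes with each control period).
- imaging.grab_frame(name): name is "side" or "top"; returns the picture (420x560x3 uint8, red, green, blue); there is no depth.
- imaging.calibration(name): a dict with "fx", "fy", "cx", "cy" (pixels), "pose" (4x4, takes a point from camera to world coordinates). Camera axes: x right, y down, z forward; pixel columns grow to the right and rows downward; lengths in m; the calibration is good to about 2 mm. A picture is of the moment at which its call begins. calibration takes no time and is no camera call.
- bot.job_done(): hands the job in, once; it reports no verdict.
The state is a dict: "t": time; "joints": joint angles; "joint_vel": joint speeds; "tau": joint torques, N m; "tool_pos": TCP position; "tcp_rot": TCP orientation; "contact_force": force on the tool from outside, world axes, zero at the start; "wrist_torque": the same for the moment, N m; "gripper_width": opening from 0.0 (shut) to 1.0 (fully open).
Only numpy, scipy, OpenCV 4.12 (cv2) and the standard library are available. Lean on these libraries where they do the work, as an engineer would, in place of code of your own. Each camera call takes 0.05 s, during which the arm holds its last target. There are 200 camera calls.

## Working session

There is one attempt and no reset: what is moved stays moved. The work goes in short steps, Python scripts to look and compute and a shell command to move; the robot and the scene stay as the last step left them, time stands still between calls to the robot, and variables do not carry over. Pictures are saved under pics/ and viewed, about 8 in all and at most 12, crops included, and the job is handed in when it is done.

```bash
mkdir -p pics; ls
python3 - <<'E'
from station import bot, imaging
import cv2
for n in("side","top"):
    cv2.imwrite(f"pics/{n}0.png",cv2.resize(imaging.grab_frame(n)[:,:,::-1],(800,600),interpolation=cv2.INTER_CUBIC))
    print(n,imaging.calibration(n))
s=bot.observe();print(s)
E
```

```text
pics
side {'fx': 410.2000274246886, 'fy': 410.2000274246886, 'cx': 280.3990948743771, 'cy': 210.38289895562778, 'pose': array([[ 0.8043583 , -0.34394803,  0.48446618,  0.17447987],
       [-0.59409281, -0.45484013,  0.66345624, -0.55932157],
       [-0.00783981, -0.82147441, -0.57019149,  0.56626828],
       [ 0.        ,  0.        ,  0.        ,  1.        ]])}
top {'fx': 407.06123230728707, 'fy': 407.06123230728707, 'cx': 279.772708467801, 'cy': 205.89133389325346, 'pose': array([[-0.02113539, -0.98002897,  0.19772841,  0.40586781],
       [-0.9997761 ,  0.02091969, -0.00317987,  0.03287704],
       [-0.00102005, -0.19775134, -0.98025168,  0.98322781],
       [ 0.        ,  0.        ,  0.        ,  1.        ]])}
{'t': 0.1, 'joints': array([-1.30409771,  0.47768552,  0.02235224,  1.55634422, -0.01150616,
        1.10930687, -0.08310354]), 'joint_vel': array([-0.00039661, -0.00070745,  0.00031453, -0.00117088,  0.00052282,
        0.00022671, -0.00053747]), 'tau': array([ 3.94146904e-03, -5.97761679e+01,  1.61317136e+00, -2.81951594e+01,
        1.27544085e-02,  5.05486300e-03, -1.65228607e-05]), 'tool_pos': array([0.24692695, 0.62764276, 0.23044806]), 'tcp_rot': array([-5.85249209e-01, -3.08640668e+00,  2.52074799e-03]), 'contact_force': array([-0.4452933 ,  0.2135539 , -0.20738581]), 'wrist_torque': array([-0.01003553,  0.00899356,  0.00833587]), 'gripper_width': 1.0008266680190692}
```

View pics/top0.png

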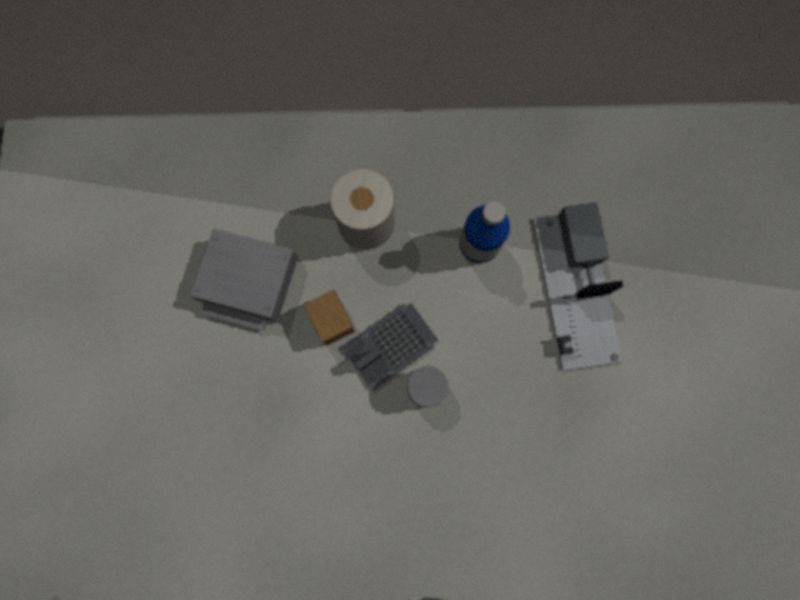

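View pics/side0.png

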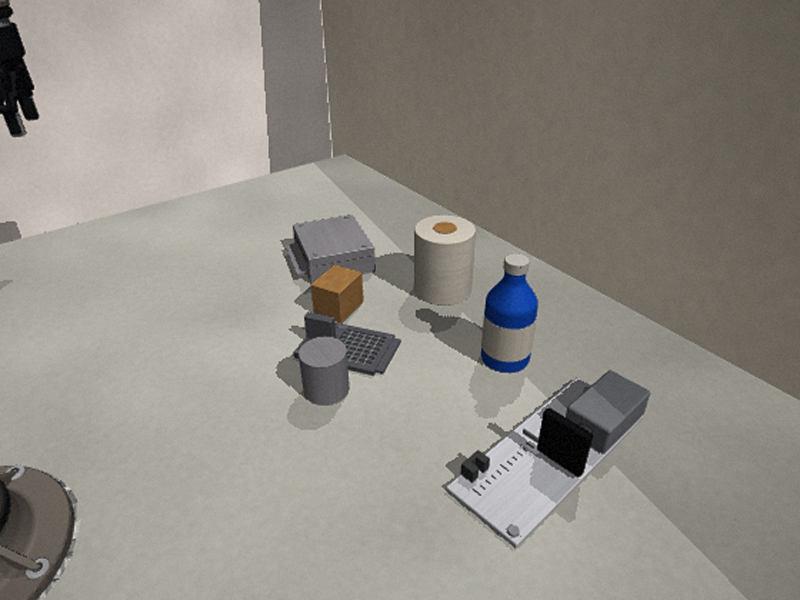

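The top view shows the gauge on the right (the bed spans 535–620, 205–370), the rider at about (565,345) and the housing at (245,275). The screen is at (390,345) with its nose to the upper right, between the carton (328,317) and the tin (427,385). The side view agrees. I'll enlarge both areas next.

```bash
cat > h.py <<'E'
import numpy as np, cv2
from station import bot, imaging
def w(n,u,v,z):
    c=imaging.calibration(n);P=c["pose"]
    d=P[:3,:3]@np.array([(u-c["cx"])/c["fx"],(v-c["cy"])/c["fy"],1]);o=P[:3,3]
    return o+d*(z-o[2])/d[2]
def px(n,p):
    c=imaging.calibration(n);P=c["pose"];q=P[:3,:3].T@(np.array(p)-P[:3,3])
    return np.array([c["fx"]*q[0]/q[2]+c["cx"],c["fy"]*q[1]/q[2]+c["cy"]])
def crop(n,x0,y0,x1,y1,s,f,gamma=0.6,img=None):
    im=imaging.grab_frame(n) if img is None else img
    im=im[y0:y1,x0:x1,::-1]
    im=(255*(im/255.)**gamma).astype('uint8')
    im=cv2.resize(im,None,fx=s,fy=s,interpolation=cv2.INTER_CUBIC)
    for x in range(-(-x0//10)*10,x1,10):
        cv2.line(im,(int((x-x0+.5)*s),0),(int((x-x0+.5)*s),6),(0,0,255),1)
        if x%20==0: cv2.putText(im,str(x),(int((x-x0+.5)*s)-10,18),0,.4,(0,0,255),1)
    for y in range(-(-y0//10)*10,y1,10):
        cv2.line(im,(0,int((y-y0+.5)*s)),(6,int((y-y0+.5)*s)),(0,0,255),1)
        cv2.putText(im,str(y),(8,int((y-y0+.5)*s)+4),0,.4,(0,0,255),1)
    cv2.imwrite(f,im)
E
python3 - <<'E'
from h import *
im=imaging.grab_frame("top")
crop("top",365,135,445,265,4.5,"pics/g.png",img=im)
crop("top",130,155,320,290,4.2,"pics/s.png",img=im)
E
```

```text
(no output)
```

View pics/g.png

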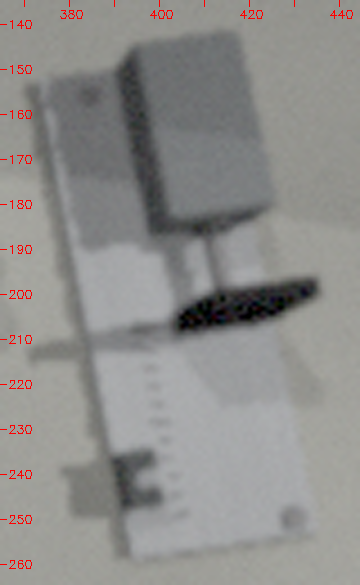

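View pics/s.png

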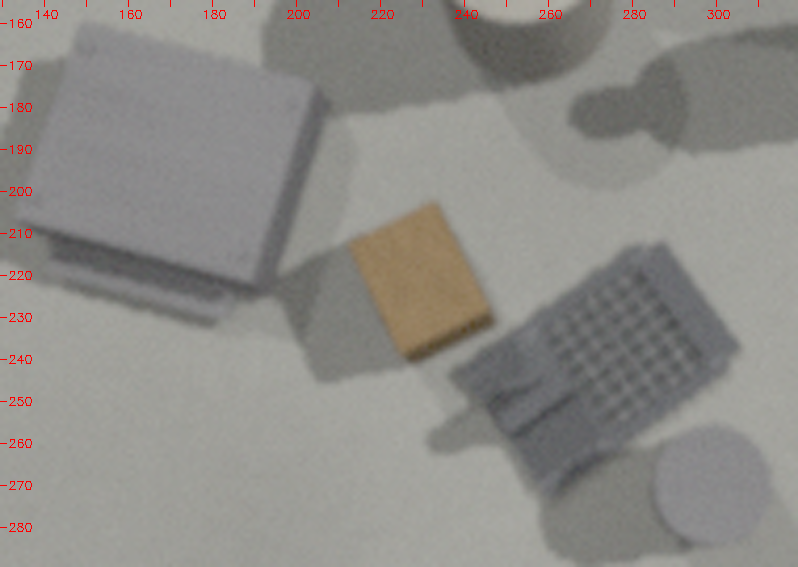

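Gauge: bed corners at (393,258) and (435,254), pointer tip near (392,209), rider at 390–400 by 236–248 with its notch on the right. Slot block: top corners at about (149,160), (206,175), (190,223), (134,206). The screen lies between the carton and the tin. Next I'll fit the poses.

```bash
cat > fit.py <<'E'
from h import *
from scipy.optimize import least_squares
def fit(pts,x0,crp):
    X0,Y0,s=crp
    P=np.array([p[:3] for p in pts])/1000; U=np.array([[X0+p[3]/s-.5,Y0+p[4]/s-.5] for p in pts])
    tw=lambda q,P:np.c_[q[0]+P[:,0]*np.cos(q[2])-P[:,1]*np.sin(q[2]),q[1]+P[:,0]*np.sin(q[2])+P[:,1]*np.cos(q[2]),P[:,2]]
    r=lambda q:(np.array([px("top",p) for p in tw(q,P)])-U).ravel()
    f=least_squares(r,x0,loss="soft_l1"); print(f.x.round(4),"deg",np.degrees(f.x[2]).round(2)); print(f.fun.reshape(-1,2).round(1).tolist()); return f.x
G=(365,135,4.5);S=(130,155,4.2)
if __name__=="__main__":
    g=fit([(-170,72,8,127,557),(-170,-30,8,316,537),(0,30,50,165,218),(0,-30,50,273,208),(100,30,50,135,45),(100,-30,50,240,32)],[.65,-.3,0.1],G)
    s=fit([(-60,70,52,20,218),(-60,-70,52,255,288),(60,70,52,80,22),(60,-70,52,320,88)],[.65,.35,-.2],S)
    n=fit([(-70,45,8,450,377),(-70,-45,8,548,497),(70,39,5,665,243),(70,-39,5,740,348),(58,45,8,630,247)],[.55,.1,-.8],S)
    c=fit([(27.5,35,60,348,240),(27.5,-35,60,435,202),(-27.5,-35,60,495,320),(-27.5,35,60,408,360)],[.6,.15,.4],S)
    R=lambda a:np.array([[np.cos(a),-np.sin(a)],[np.sin(a),np.cos(a)]])
    print("tin",w("top",130+712/4.2-.5,155+485/4.2-.5,.07))
    def ing(u,v,z,nm):
        p=w("top",365+u/4.5-.5,135+v/4.5-.5,z)[:2]; print(nm,(R(g[2]).T@(p-g[:2])*1000).round(1))
    for u,v,z,nm in[(112,455,.026,"rTL"),(122,510,.026,"rBL"),(155,450,.026,"rTR"),(162,505,.026,"rBR"),(143,478,.026,"notch"),(122,335,.024,"ptr"),(318,281,.08,"hTR"),(177,330,.014,"hBL")]: ing(u,v,z,nm)
    def T(q,x,y):return (q[:2]+R(q[2])@np.array([x,y])/1000).round(4)
    print("handle home",T(g,-50,0),"mouth",T(s,-60,0),"grip",T(n,-45.5,0),"nose",T(n,70,0), "final grip",T(s,-60+92-115.5,0))
    for nm,q,P in[("soap in screen",c,[(a,b) for a in(-27.5,27.5) for b in(-35,35)])]:
        print(nm,[(R(n[2]).T@(T(q,*p)-n[:2])*1000).round(0).tolist() for p in P])
    s0=bot.observe();from scipy.spatial.transform import Rotation as Ro
    print(Ro.from_rotvec(s0["tcp_rot"]).as_matrix().round(3))
E
python3 fit.py
```

```text
[ 0.6444 -0.2886  0.1094] deg 6.27
[[-0.3, 0.9], [-0.3, -0.3], [0.3, 0.9], [1.2, -0.1], [-0.9, -0.5], [0.2, -0.7]]
[ 0.6353  0.288  -0.2912] deg -16.69
[[-1.2, 0.8], [-0.1, -0.1], [1.3, -0.0], [0.1, -0.7]]
[ 0.5153  0.0494 -0.9556] deg -54.75
[[1.1, -0.3], [-0.3, 1.7], [-1.8, -0.3], [-0.4, 0.2], [1.1, -0.6]]
[0.5586 0.1451 0.5636] deg 32.29
[[-1.7, 8.1], [3.3, 0.6], [1.8, -7.9], [-3.3, -0.6]]
tin [ 0.4441871  -0.00971184  0.07      ]
rTL [-115.2   73.9]
rBL [-144.4   74. ]
rTR [-115.6   51. ]
rBR [-144.5   52.8]
notch [-129.3   60. ]
ptr [-52.4  56.3]
hTR [-46.7 -30.1]
hBL [-52.   23.4]
handle home [ 0.5947 -0.294 ] mouth [0.5778 0.3052] grip [0.489  0.0866] nose [ 0.5557 -0.0078] final grip [0.5553 0.3119]
soap in screen [[-20.0, 61.0], [-90.0, 65.0], [-17.0, 116.0], [-87.0, 120.0]]
[[-0.931  0.366 -0.   ]
 [ 0.366  0.931 -0.001]
 [-0.    -0.001 -1.   ]]
```

```bash
python3 -m pendant '[[[0.7,-1,0],-0.6],[[0.7,-1,0],-0.6],[[0.7,-1,0],-0.6],[[0.7,-1,0],-0.6],[[0.7,-1,0],-0.6],[[0.7,-1,0],-0.6],[[0.7,-1,0],-0.6],[[0.7,-1,0],-0.6],[[0.7,-1,0],-0.6],[[0.7,-1,0],-0.6],[[0.7,-1,0],-0.6],[[0.7,-1,0],-0.6]]' 0.55
python3 -m pendant '[[[0.5,-1,0],0],[[0.5,-1,0],0],[[0.5,-1,0],0],[[0.5,-1,0],0],[[0.5,-1,0],0],[[0.5,-1,0],0],[[0.5,-1,0],0],[[0.5,-1,0],0],[[0.5,-1,0],0],[[0.5,-1,0],0],[[0.5,-1,0],0],[[0.5,-1,0],0]]'
```

```text
t: 1.65
tool_pos: [0.4649, 0.3122, 0.2289]
tcp_rot: [-2.059, -2.368, 0.002]
contact_force: [-0.9, -0.6, -0.2]
gripper_width: 0.549
t: 3.15
tool_pos: [0.6245, -0.0111, 0.2286]
tcp_rot: [-2.105, -2.33, 0.002]
contact_force: [-0.4, 0.3, -0.0]
gripper_width: 0.551
```

```bash
cat > rem.py <<'E'
from h import *; import sys
from scipy.spatial.transform import Rotation as Ro
def rem(x,y,z,a=None):
    s=bot.observe();M=Ro.from_rotvec(s["tcp_rot"]).as_matrix()
    j=np.degrees(np.arctan2(M[1,1],M[0,1])); d=(np.array([x,y,z])-s["tool_pos"])/.025
    print("t",s["t"],"pos",s["tool_pos"].round(4),"jaw",j.round(2),"F",s["contact_force"].round(1),"w",round(s["gripper_width"],3),"rem",d.round(2),"yaw",None if a is None else round(((a-j+90)%180-90)/8,2))
if __name__=="__main__": rem(*map(float,sys.argv[1:]))
E
python3 -m pendant '[[[-0.1,-1,0],0],[[-0.1,-1,0],0],[[-0.1,-1,0],0],[[-0.1,-1,0],0],[[-0.1,-1,0],0],[[-0.1,-1,0],0],[[-0.1,-1,0],0],[[-0.1,-1,0],0],[[-0.1,-1,0],0],[[-0.1,-1,0],0],[[-0.1,-0.9,-0.3],0],[[0,0,-0.5],0]]'
python3 rem.py .5947 -.294 .1 6.27
```

```text
t: 4.65
tool_pos: [0.5934, -0.3096, 0.2076]
tcp_rot: [2.148, 2.289, -0.007]
contact_force: [-0.2, 0.3, -0.0]
gripper_width: 0.55
t 4.65 pos [ 0.5934 -0.3096  0.2076] jaw 3.66 F [-0.2  0.3 -0. ] w 0.55 rem [ 0.05  0.63 -4.3 ] yaw 0.33
```

```bash
python3 -m pendant '[[[0,0.3,-0.8],0.2],[[0,0.3,-1],0.15],[[0,0,-1],0],[[0,0,-1],0],[[0,0,-0.7],0],[[0,0,0],0]]'
python3 rem.py .5947 -.294 .041 6.27
python3 - <<'E'
from h import *
a=imaging.grab_frame("top");b=imaging.grab_frame("side")
crop("top",340,130,450,265,4,"/tmp/a.png",img=a);crop("side",300,230,460,390,3.375,"/tmp/b.png",img=b)
A=cv2.imread("/tmp/a.png");B=cv2.imread("/tmp/b.png");h=min(A.shape[0],B.shape[0]);o=np.hstack([A[:h],B[:h]]);cv2.imwrite("pics/c1.png",cv2.resize(o,None,fx=.8,fy=.8,interpolation=cv2.INTER_AREA))
E
```

```text
t: 5.4
tool_pos: [0.593, -0.2881, 0.087]
tcp_rot: [-2.09, -2.34, 0.004]
contact_force: [-0.4, 0.6, -0.3]
gripper_width: 0.553
t 5.4 pos [ 0.593  -0.2881  0.087 ] jaw 6.46 F [-0.4  0.6 -0.3] w 0.553 rem [ 0.07 -0.24 -1.84] yaw -0.02
```

View pics/c1.png

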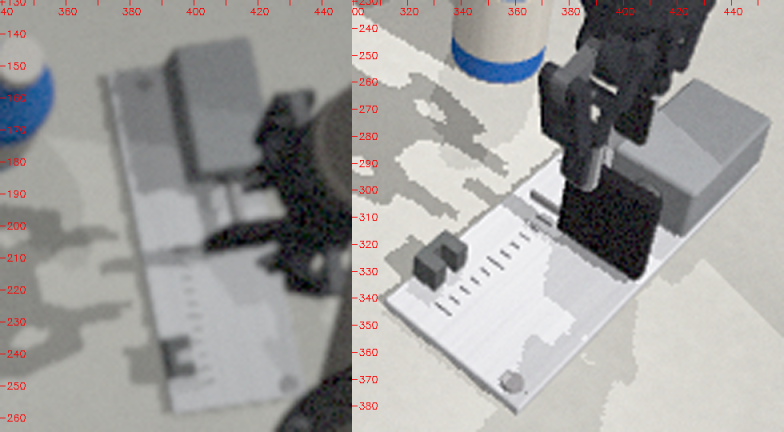

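Picture 5: the fingers straddle the plate along x, with the front finger ahead of it at side (388,290) and the rear one over the gap. Going down.

```bash
python3 -m pendant '[[[0.05,-0.2,-0.5],0],[[0,0,-0.5],0],[[0,0,-0.5],0],[[0,0,-0.35],0],[[0,0,0],0]]'
python3 rem.py .5947 -.294 .041 6.27
python3 -m pendant '[[[0,0,0],0],[[0,0,0],0],[[0,0,0],0],[[0,0,0],0],[[0,0,0],0],[[0,0,0],0]]' 0
python3 rem.py .5947 -.294 .041 6.27
```

```text
t: 6.12
tool_pos: [0.5963, -0.2951, 0.0411]
tcp_rot: [2.092, 2.341, -0.001]
contact_force: [-1.0, 0.1, 0.4]
gripper_width: 0.547
t 6.125 pos [ 0.5963 -0.2951  0.0411] jaw 6.41 F [-1.   0.1  0.4] w 0.547 rem [-0.07  0.04 -0.  ] yaw -0.02
t: 6.88
tool_pos: [0.5961, -0.2953, 0.0416]
tcp_rot: [2.09, 2.342, -0.002]
contact_force: [-1.2, -0.7, -1.2]
gripper_width: 0.133
t 6.875 pos [ 0.5961 -0.2953  0.0416] jaw 6.5 F [-1.2 -0.7 -1.2] w 0.133 rem [-0.06  0.05 -0.02] yaw -0.03
```

```bash
python3 -m pendant '[[[-0.3,-0.033,0],0],[[-0.3,-0.033,0],0],[[-0.3,-0.033,0],0],[[-0.3,-0.033,0],0],[[-0.3,-0.033,0],0],[[-0.3,-0.033,0],0],[[-0.3,-0.033,0],0],[[-0.3,-0.033,0],0],[[0,0,0],0],[[0,0,0],0]]'
python3 rem.py .5166 -.304 .041 6.27
python3 - <<'E'
from h import *
a=imaging.grab_frame("top");b=imaging.grab_frame("side")
np.save("/tmp/a1.npy",a)
crop("top",375,195,425,265,7,"/tmp/a.png",img=a);crop("side",315,275,385,360,6,"/tmp/b.png",img=b)
A=cv2.imread("/tmp/a.png");B=cv2.imread("/tmp/b.png");h=min(A.shape[0],B.shape[0]);cv2.imwrite("pics/c2.png",np.hstack([A[:h],B[:h]]))
E
```

```text
t: 8.12
tool_pos: [0.5484, -0.3012, 0.0416]
tcp_rot: [2.071, 2.329, 0.015]
contact_force: [8.7, -3.3, -8.2]
gripper_width: 0.132
t 8.125 pos [ 0.5484 -0.3012  0.0416] jaw 6.72 F [ 8.7 -3.3 -8.2] w 0.132 rem [-1.27 -0.11 -0.02] yaw -0.06
```

View pics/c2.png

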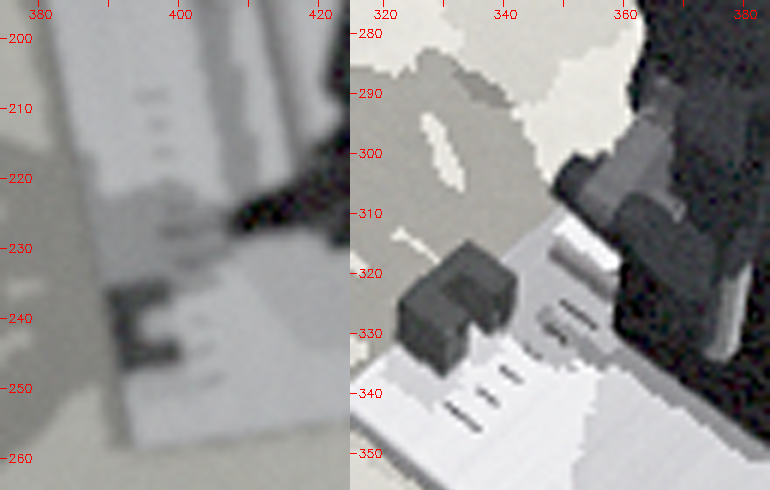

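```bash
python3 -m pendant '[[[-0.28,-0.025,0],0],[[-0.28,-0.025,0],0],[[-0.28,-0.025,0],0],[[-0.25,-0.025,0],0],[[0,0,0],0]]'
python3 rem.py .5166 -.304 .041 6.27
python3 - <<'E'
from h import *
a=imaging.grab_frame("top");b=imaging.grab_frame("side")
crop("top",380,215,420,265,10,"/tmp/a.png",img=a);crop("side",310,295,360,358,8,"/tmp/b.png",img=b)
A=cv2.imread("/tmp/a.png");B=cv2.imread("/tmp/b.png");h=min(A.shape[0],B.shape[0]);cv2.imwrite("pics/c3.png",np.hstack([A[:h],B[:h]]))
E
```

```text
t: 8.85
tool_pos: [0.5299, -0.3036, 0.0416]
tcp_rot: [2.062, 2.321, 0.025]
contact_force: [12.0, -3.6, -9.3]
gripper_width: 0.131
t 8.85 pos [ 0.5299 -0.3036  0.0416] jaw 6.76 F [12.  -3.6 -9.3] w 0.131 rem [-0.53 -0.02 -0.03] yaw -0.06
```

View pics/c3.png

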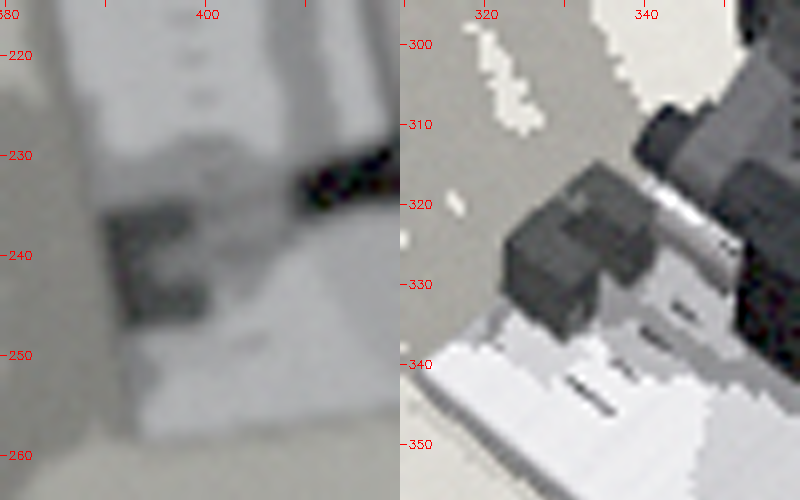

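Run:
```python
from h import *
g=np.array([.6444,-.2886,.1094]);c,s=np.cos(g[2]),np.sin(g[2])
P=lambda x,y,z:np.array([g[0]+(c*x-s*y)/1e3,g[1]+(s*x+c*y)/1e3,z/1e3])
for nm,p in dict(tip=(-116.7,54,24),root=(-116.7,30,24),plateNear=(-122.7,30,14),plateNearR=(-122.7,30,80),r1=(-115,54,26),r2=(-145,54,26),r1b=(-115,54,8),r2b=(-145,54,8),r3=(-145,72,26),r4=(-115,72,26),bedL=(-170,72,8),bedR=(-170,-30,8)).items(): print(nm,px("side",P(*p)).round(1),px("top",P(*p)).round(1))
```

```text
tip [339.7 320.6] [397.6 235.2]
root [351.  329.1] [407.5 233.9]
plateNear [348.1 335.2] [406.7 236.9]
plateNearR [351.8 307.5] [415.7 233.3]
r1 [340.5 319.3] [397.7 234.4]
r2 [328.5 329.2] [400. 247.]
r1b [339.7 326.4] [395.5 235.4]
r2b [327.8 336.4] [397.9 247.7]
r3 [320.3 322.8] [392.5 248. ]
r4 [332.3 313.2] [390.2 235.4]
bedL [309.4 338.3] [392.4 259.1]
bedR [358.7 379.5] [434.5 253.5]
```

Picture 7 (side): the pointer strip runs (341,317)–(351,325), just short of the rider's near end (341,320), and the notch is at about (333,329). It needs roughly 12–16 mm more, so I'll pull part of that.

```bash
python3 -m pendant '[[[-0.28,-0.02,0],0],[[-0.25,-0.02,0],0],[[-0.12,-0.01,0],0]]'
python3 - <<'E'
from h import *
from rem import rem
a=imaging.grab_frame("top");b=imaging.grab_frame("side")
rem(.5166,-.304,.041,6.27)
crop("top",385,225,415,255,13,"/tmp/a.png",img=a,gamma=.5);crop("side",312,302,362,345,9.07,"/tmp/b.png",img=b)
A=cv2.imread("/tmp/a.png");B=cv2.imread("/tmp/b.png");h=min(A.shape[0],B.shape[0]);cv2.imwrite("pics/c4.png",np.hstack([A[:h,:345],B[:h]]))
E
python3 -c "
import cv2;print(cv2.imread('pics/c4.png').shape)"
```

```text
t: 9.32
tool_pos: [0.5204, -0.3051, 0.0415]
tcp_rot: [2.054, 2.316, 0.029]
contact_force: [12.7, -3.9, -13.4]
gripper_width: 0.134
t 9.425 pos [ 0.5204 -0.3051  0.0415] jaw 6.9 F [ 13.3  -4.7 -12.1] w 0.131 rem [-0.15  0.05 -0.02] yaw -0.08
(390, 799, 3)
```

View pics/c4.png

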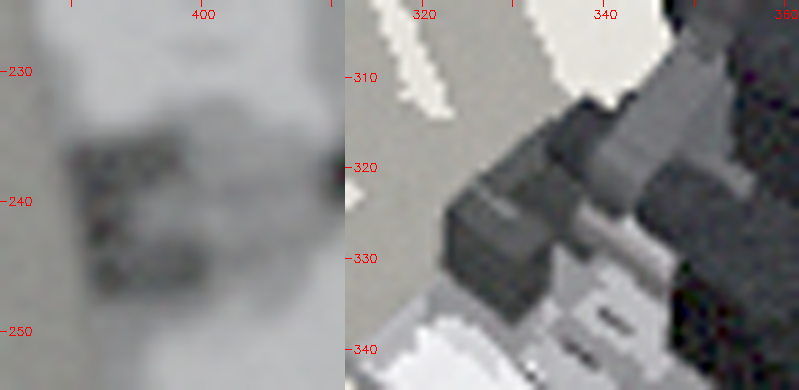

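```bash
python3 -m pendant '[[[-0.12,0.01,0],0],[[-0.1,0,0],0],[[-0.07,0,0],0]]'
python3 - <<'E'
from h import *
b=imaging.grab_frame("side");s=bot.observe();print(s["tool_pos"])
for u in range(336,349,2):print(u,b[318:338,u].sum(1).tolist())
E
```

```text
t: 9.8
tool_pos: [0.5201, -0.3053, 0.0415]
tcp_rot: [2.042, 2.312, 0.033]
contact_force: [13.7, -3.2, -10.0]
gripper_width: 0.133
[ 0.52016253 -0.30531442  0.04153718]
336 [85, 53, 58, 41, 66, 84, 75, 97, 90, 105, 78, 171, 319, 325, 322, 312, 310, 307, 323, 316]
338 [74, 129, 130, 150, 94, 81, 170, 352, 256, 173, 170, 101, 87, 270, 314, 313, 343, 478, 460, 436]
340 [225, 228, 198, 164, 152, 108, 71, 75, 256, 290, 192, 186, 244, 347, 462, 338, 469, 432, 133, 324]
342 [197, 209, 202, 208, 174, 154, 124, 89, 121, 404, 324, 256, 177, 196, 387, 460, 455, 453, 461, 233]
344 [210, 193, 198, 215, 196, 86, 70, 56, 24, 91, 343, 379, 287, 192, 156, 217, 474, 463, 470, 465]
346 [220, 224, 157, 62, 80, 99, 90, 76, 61, 50, 41, 153, 401, 331, 272, 173, 199, 406, 478, 467]
348 [185, 170, 84, 52, 97, 77, 81, 73, 74, 86, 75, 62, 74, 120, 43, 3, 24, 13, 5, 2]
```

```bash
python3 -m pendant '[[[-0.15,0.01,0],0],[[-0.14,0.01,0],0],[[-0.1,0,0],0],[[-0.1,0,0],0]]'
python3 - <<'E'
from h import *
from scipy.spatial.transform import Rotation as Ro
b=imaging.grab_frame("side");s=bot.observe();print(s["tool_pos"],Ro.from_rotvec(s["tcp_rot"]).as_matrix()[:,2].round(3))
crop("side",312,302,362,345,12,"pics/c5.png",img=b,gamma=.5)
E
```

```text
t: 10.35
tool_pos: [0.5162, -0.3058, 0.0415]
tcp_rot: [2.033, 2.305, 0.037]
contact_force: [14.9, -4.5, -10.2]
gripper_width: 0.136
[ 0.51609059 -0.30588422  0.04155632] [ 0.067 -0.027 -0.997]
```

View pics/c5.png

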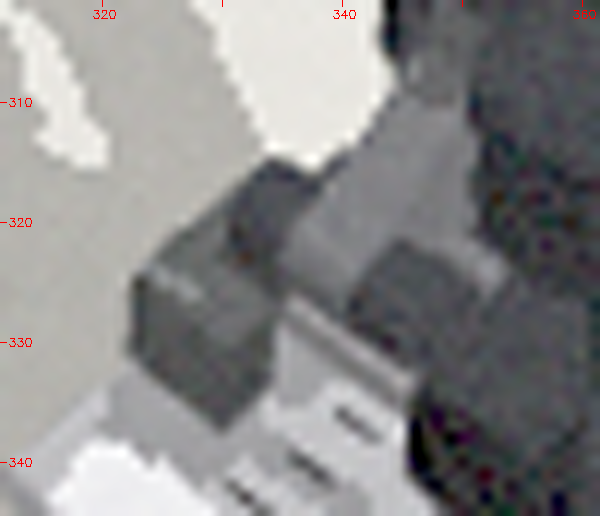

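```bash
python3 -m pendant '[[[-0.05,0.02,0],0],[[-0.087,0.005,0],0],[[-0.087,0.005,0],0],[[-0.087,0.005,0],0]]'
```

```text
t: 10.9
tool_pos: [0.5154, -0.306, 0.0416]
tcp_rot: [2.028, 2.298, 0.041]
contact_force: [15.2, -4.9, -10.3]
gripper_width: 0.137
```

```bash
python3 -m pendant '[[[-0.01,0.01,0],0],[[-0.05,0,0],0],[[-0.07,0,0],0]]'
python3 - <<'E'
from h import *
b=imaging.grab_frame("side");print(bot.observe()["tool_pos"])
for u in range(334,347,2):print(u,b[320:338,u].sum(1).tolist())
E
```

```text
t: 11.28
tool_pos: [0.5167, -0.3059, 0.0416]
tcp_rot: [2.026, 2.295, 0.044]
contact_force: [13.6, -4.9, -9.0]
gripper_width: 0.133
[ 0.51664875 -0.3059227   0.04158638]
334 [81, 76, 78, 75, 76, 81, 84, 112, 84, 87, 111, 108, 144, 147, 240, 468, 477, 462]
336 [159, 233, 175, 169, 151, 108, 108, 174, 182, 186, 306, 313, 308, 331, 313, 324, 465, 458]
338 [199, 215, 229, 198, 163, 150, 123, 98, 111, 185, 180, 258, 318, 318, 349, 473, 453, 447]
340 [221, 203, 197, 211, 211, 185, 127, 67, 49, 61, 172, 188, 188, 299, 478, 439, 143, 336]
342 [190, 210, 213, 181, 87, 79, 75, 88, 58, 41, 42, 142, 184, 193, 335, 474, 453, 230]
344 [196, 174, 125, 68, 91, 102, 103, 73, 79, 57, 63, 68, 57, 159, 179, 197, 412, 484]
346 [175, 174, 172, 73, 74, 84, 92, 79, 76, 49, 58, 56, 69, 78, 140, 75, 46, 81]
```

```bash
python3 -m pendant '[[[-0.02,0.005,0],0],[[-0.06,0,0],0],[[-0.08,0,0],0]]'; python3 -m pendant '[[[-0.08,0,0],0],[[-0.08,0,0],0],[[-0.08,0,0],0]]'
```

```text
t: 11.7
tool_pos: [0.5169, -0.3059, 0.0416]
tcp_rot: [2.025, 2.292, 0.047]
contact_force: [14.8, -5.0, -8.4]
gripper_width: 0.134
t: 12.08
tool_pos: [0.5152, -0.3061, 0.0416]
tcp_rot: [2.023, 2.289, 0.049]
contact_force: [15.0, -6.1, -8.7]
gripper_width: 0.135
```

```bash
python3 -m pendant '[[[0.03,0.01,0],0],[[-0.02,0,0],0],[[-0.05,0,0],0]]'; python3 -m pendant '[[[-0.055,0,0],0],[[-0.055,0,0],0],[[-0.055,0,0],0]]'
python3 - <<'E'
from h import *
b=imaging.grab_frame("side");print(bot.observe()["tool_pos"])
for u in range(334,347,2):print(u,b[320:338,u].sum(1).tolist())
E
```

```text
t: 12.45
tool_pos: [0.5178, -0.3058, 0.0416]
tcp_rot: [2.023, 2.287, 0.051]
contact_force: [13.6, -5.0, -7.5]
gripper_width: 0.133
t: 12.82
tool_pos: [0.5174, -0.3059, 0.0416]
tcp_rot: [2.022, 2.286, 0.053]
contact_force: [14.3, -5.6, -8.4]
gripper_width: 0.131
[ 0.51731376 -0.30587173  0.04158348]
334 [82, 90, 80, 97, 102, 77, 69, 109, 98, 96, 112, 97, 154, 156, 245, 492, 459, 464]
336 [149, 244, 217, 179, 150, 140, 107, 111, 186, 220, 315, 317, 324, 307, 314, 324, 461, 467]
338 [197, 196, 216, 206, 175, 163, 136, 115, 101, 156, 194, 277, 306, 307, 355, 476, 457, 443]
340 [193, 205, 186, 207, 225, 182, 147, 81, 60, 28, 73, 187, 255, 353, 462, 425, 116, 337]
342 [200, 197, 202, 170, 55, 89, 100, 70, 77, 65, 45, 55, 125, 196, 386, 476, 459, 234]
344 [197, 167, 135, 70, 74, 97, 88, 93, 90, 74, 72, 99, 83, 137, 172, 263, 475, 474]
346 [182, 171, 183, 133, 61, 80, 78, 77, 86, 85, 61, 61, 75, 67, 99, 121, 66, 84]
```

```bash
python3 -m pendant '[[[0.01,0.01,0],0],[[-0.035,0,0],0],[[-0.05,0,0],0],[[-0.05,0,0],0],[[-0.05,0,0],0]]'; python3 -m pendant '[[[-0.05,0,0],0],[[-0.05,0,0],0],[[-0.05,0,0],0],[[-0.05,0,0],0]]';  python3 - <<'E'
from h import *
b=imaging.grab_frame("side");print(bot.observe()["tool_pos"])
for u in range(334,345,2):print(u,b[324:336,u].sum(1).tolist())
E
```

```text
t: 13.5
tool_pos: [0.5184, -0.3057, 0.0416]
tcp_rot: [2.022, 2.284, 0.056]
contact_force: [14.5, -4.9, -6.5]
gripper_width: 0.136
t: 14.0
tool_pos: [0.5179, -0.3058, 0.0416]
tcp_rot: [2.021, 2.283, 0.058]
contact_force: [14.4, -5.7, -7.2]
gripper_width: 0.135
[ 0.51783859 -0.30580176  0.04160315]
334 [96, 77, 91, 121, 76, 112, 101, 103, 147, 141, 249, 479]
336 [155, 107, 107, 116, 184, 200, 332, 318, 319, 322, 316, 337]
338 [195, 154, 143, 117, 87, 158, 174, 260, 319, 301, 349, 479]
340 [215, 197, 135, 55, 52, 47, 80, 191, 309, 355, 474, 439]
342 [96, 96, 74, 87, 79, 60, 44, 45, 136, 230, 462, 475]
344 [78, 96, 90, 80, 79, 73, 83, 72, 65, 126, 180, 335]
```

```bash
python3 -m pendant '[[[0.1,0.011,0],0],[[0.15,0.016,0],0],[[0.15,0.016,0],0],[[0.15,0.016,0],0],[[0.15,0.016,0],0],[[0.15,0.016,0],0],[[0.15,0.016,0],0],[[0.15,0.016,0],0],[[0.15,0.016,0],0],[[0.1,0.011,0],0],[[0.05,0.005,0],0]]'; python3 rem.py .5961 -.2953 .041 6.5;python3 -c "
from h import *
from scipy.spatial.transform import Rotation as Ro
print(Ro.from_rotvec(bot.observe()['tcp_rot']).as_matrix()[:,2])"
```

```text
t: 15.42
tool_pos: [0.5567, -0.301, 0.0416]
tcp_rot: [2.03, 2.292, 0.055]
contact_force: [8.9, -2.6, -1.5]
gripper_width: 0.134
t 15.425 pos [ 0.5567 -0.301   0.0416] jaw 7.02 F [ 8.9 -2.6 -1.5] w 0.134 rem [ 1.58  0.23 -0.02] yaw -0.06
[ 0.08295921 -0.02583567 -0.99621799]
```

```bash
python3 -m pendant '[[[0.2,0.025,0],0],[[0.2,0.025,0],0],[[0.2,0.025,0],0],[[0.2,0.025,0],0],[[0.2,0.025,0],0],[[0.15,0.02,0],0],[[0.15,0.02,0],0],[[0.12,0.02,0],0],[[0.1,0.01,0],0],[[0.1,0.01,0],0]]'; python3 rem.py .5961 -.2953 .041 6.5;python3 -c "
from h import *
from scipy.spatial.transform import Rotation as Ro
print(Ro.from_rotvec(bot.observe()['tcp_rot']).as_matrix()[:,2])"
```

```text
t: 16.68
tool_pos: [0.5891, -0.2969, 0.0415]
tcp_rot: [2.045, 2.307, 0.038]
contact_force: [3.9, -2.0, -0.0]
gripper_width: 0.134
t 16.675 pos [ 0.5891 -0.2969  0.0415] jaw 6.94 F [ 3.9 -2.  -0. ] w 0.134 rem [ 0.28  0.07 -0.02] yaw -0.05
[ 0.05978161 -0.02009675 -0.99800916]
```

```bash
python3 -m pendant '[[[0.1,0.01,0],0],[[0.1,0.01,0],0],[[0.1,0.01,0],0],[[0.1,0.01,0],0],[[0.15,0.01,0],0],[[0.15,0.01,0],0]]'; for i in 1; do python3 -m pendant '[[[0.25,0.01,0],0],[[0.25,0.01,0],0],[[0.25,0.01,0],0],[[0.25,0.01,0],0]]';done;python3 -c "
from h import *
from scipy.spatial.transform import Rotation as Ro
print(Ro.from_rotvec(bot.observe()['tcp_rot']).as_matrix()[:,2])"
```

```text
t: 17.42
tool_pos: [0.5972, -0.2959, 0.0413]
tcp_rot: [2.059, 2.318, 0.026]
contact_force: [-10.4, 2.2, 13.1]
gripper_width: 0.131
t: 17.92
tool_pos: [0.5964, -0.2956, 0.0412]
tcp_rot: [2.094, 2.34, -0.002]
contact_force: [-21.5, 6.4, 18.8]
gripper_width: 0.132
[-9.17835364e-05 -1.33693599e-03 -9.99999102e-01]
```

Handle home (0.5964, force reversed against the stop) and tool upright again. Releasing and rising.

```bash
python3 -m pendant '[[[0,0,0],0]]'; python3 -m pendant '[[[0,0,0],0],[[0,0,0],0],[[0,0,0],0],[[0,0,0],0],[[0,0,0],0]]' 0.5;  python3 -m pendant '[[[0,0,0.5],0],[[0,0,0.8],0],[[0,0,1],0],[[0,0,1],0],[[0,0,1],0],[[0,0,1],0],[[0,0,1],0],[[0,0,1],0],[[0,0.3,0.5],0]]'
python3 - <<'E'
from h import *
from scipy.spatial.transform import Rotation as Ro
print(Ro.from_rotvec(bot.observe()['tcp_rot']).as_matrix()[:,2].round(4))
from rem import rem; rem(.489,.0866,.12,35.25)
E
```

```text
t: 18.05
tool_pos: [0.5961, -0.2955, 0.0414]
tcp_rot: [2.095, 2.34, -0.0]
contact_force: [4.2, -0.3, -5.8]
gripper_width: 0.132
t: 18.68
tool_pos: [0.5987, -0.2957, 0.0419]
tcp_rot: [2.093, 2.334, 0.004]
contact_force: [-1.2, -0.2, 0.7]
gripper_width: 0.505
t: 19.8
tool_pos: [0.5986, -0.2902, 0.2553]
tcp_rot: [2.091, 2.324, 0.009]
contact_force: [0.2, 0.2, 0.2]
gripper_width: 0.499
[ 0.0152 -0.0056 -0.9999]
t 19.8 pos [ 0.5986 -0.2902  0.2553] jaw 6.05 F [0.2 0.2 0.2] w 0.499 rem [-4.38 15.07 -5.41] yaw 3.65
```

```bash
python3 -m pendant '[[[-0.3,1,0],0.26],[[-0.3,1,0],0.26],[[-0.3,1,0],0.26],[[-0.3,1,0],0.26],[[-0.3,1,0],0.26],[[-0.3,1,0],0.26],[[-0.3,1,0],0.26],[[-0.3,1,0],0.26],[[-0.3,1,0],0.26],[[-0.3,1,0],0.26],[[-0.3,1,0],0.26],[[-0.3,1,0],0.26]]' 0.42;  python3 -m pendant '[[[-0.3,1,-0.2],0.2],[[-0.3,1,-0.3],0.2],[[-0.2,0.8,-0.5],0.2],[[0,0,-0.5],0],[[0,0,0],0]]'; python3 rem.py .489 .0866 .12 35.25
```

```text
t: 21.3
tool_pos: [0.5021, 0.024, 0.261]
tcp_rot: [1.517, 2.734, 0.021]
contact_force: [-0.5, 0.7, 0.0]
gripper_width: 0.42
t: 21.92
tool_pos: [0.4794, 0.1005, 0.2199]
tcp_rot: [1.388, 2.803, 0.02]
contact_force: [0.8, -0.7, 0.3]
gripper_width: 0.423
t 21.925 pos [0.4794 0.1005 0.2199] jaw 37.33 F [ 0.8 -0.7  0.3] w 0.423 rem [ 0.38 -0.56 -3.99] yaw -0.26
```

```bash
python3 -m pendant '[[[0.4,-0.55,-0.8],-0.2],[[0,0,-0.9],-0.06],[[0,0,-0.9],0],[[0,0,-0.7],0],[[0,0,0],0]]'
python3 - <<'E'
from h import *
from rem import rem; rem(.489,.0866,.052,35.25)
q=[.5153,.0494,-.9556];c,s=np.cos(q[2]),np.sin(q[2])
P=lambda x,y,z:[q[0]+(c*x-s*y)/1e3,q[1]+(s*x+c*y)/1e3,z/1e3]
b=imaging.grab_frame("side")
K=7
def draw(im,pts,col,x0,y0):
    uv=np.array([(px("side",P(*p))-[x0-.5,y0-.5])*K for p in pts]).round().astype(np.int32)
    cv2.polylines(im,[uv],True,col,1)
crop("side",200,200,300,284,K,"/tmp/b.png",img=b);im=cv2.imread("/tmp/b.png")
draw(im,[(x,y,50) for x,y in((-68,7),(-23,7),(-23,-7),(-68,-7))],(0,255,0),200,200)
draw(im,[(x,y,8) for x,y in((-70,45),(58,45),(70,39),(70,-39),(58,-45),(-70,-45))],(0,255,255),200,200)
cv2.imwrite("pics/c6.png",im)
E
```

```text
t: 22.55
tool_pos: [0.4927, 0.0803, 0.1357]
tcp_rot: [1.453, 2.766, 0.019]
contact_force: [-0.3, -0.1, 0.2]
gripper_width: 0.419
t 22.55 pos [0.4927 0.0803 0.1357] jaw 34.56 F [-0.3 -0.1  0.2] w 0.419 rem [-0.15  0.25 -3.35] yaw 0.09
```

View pics/c6.png

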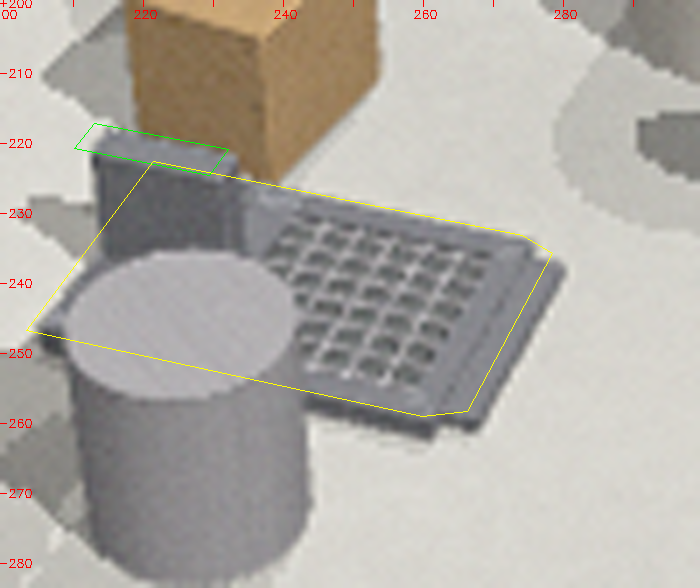

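Picture 10 (side): the screen and rib model from the top view sits about (1.7,1.6) px up and left of what I see. That is a cross-camera bias of a few mm, well within the jaw slack, so I'll split the difference.

Run:
```python
from h import *
from rem import rem
u=px("side",[.489,.0866,.05]);d=w("side",*(u+[1.7,1.6]),.05)-[.489,.0866,.05];print(d)
u=px("top",[.489,.0866,.05]);print(u)
rem(.489+d[0]/2,.0866+d[1]/2,.029,35.25)
```

```text
[ 1.74888840e-05 -7.21283409e-03  4.16333634e-17]
[255.93832641 251.4470846 ]
t 22.6 pos [0.4932 0.0804 0.1365] jaw 34.56 F [-0.1  0.2  0.6] w 0.42 rem [-0.17  0.1  -4.3 ] yaw 0.09
```

```bash
python3 -m pendant '[[[-0.15,0.1,-0.8],0.09],[[0,0,-0.8],0],[[0,0,-0.8],0],[[0,0,-0.8],0],[[0,0,-0.6],0],[[0,0,-0.5],0],[[0,0,-0.3],0],[[0,0,0],0]]'; python3 rem.py .489 .083 .018 35.25
```

```text
t: 23.6
tool_pos: [0.497, 0.082, 0.0247]
tcp_rot: [1.437, 2.761, 0.035]
contact_force: [-0.1, 0.3, 0.2]
gripper_width: 0.422
t 23.6 pos [0.497  0.082  0.0247] jaw 35.04 F [-0.1  0.3  0.2] w 0.422 rem [-0.32  0.04 -0.27] yaw 0.03
```

```bash
python3 -m pendant '[[[-0.3,0.04,-0.2],0],[[0,0,-0.1],0],[[0,0,0],0]]'; python3 rem.py .489 .083 .018 35.25;  python3 -m pendant '[[[0,0,0],0],[[0,0,0],0],[[0,0,0],0],[[0,0,0],0],[[0,0,0],0]]' 0
python3 - <<'E'
from h import *
from scipy.spatial.transform import Rotation as Ro
from rem import rem
print(Ro.from_rotvec(bot.observe()['tcp_rot']).as_matrix().round(3)); rem(.489,.083,.018,35.25)
E
```

```text
t: 23.98
tool_pos: [0.4894, 0.0833, 0.0175]
tcp_rot: [1.436, 2.76, 0.037]
contact_force: [-0.4, -0.3, -0.3]
gripper_width: 0.424
t 23.975 pos [0.4894 0.0833 0.0175] jaw 35.05 F [-0.4 -0.3 -0.3] w 0.424 rem [-0.02 -0.01  0.02] yaw 0.03
t: 24.6
tool_pos: [0.4897, 0.083, 0.0189]
tcp_rot: [1.436, 2.76, 0.037]
contact_force: [0.2, -1.2, -0.1]
gripper_width: 0.156
[[-0.574  0.818  0.038]
 [ 0.819  0.574  0.007]
 [-0.016  0.035 -0.999]]
t 24.6 pos [0.4897 0.083  0.0189] jaw 35.04 F [ 0.2 -1.2 -0.1] w 0.156 rem [-0.03 -0.   -0.03] yaw 0.03
```

```bash
python3 -m pendant '[[[0,0,0.5],0],[[0,0,0.7],0],[[0,0,0.8],0],[[0,0,0.8],0],[[0,0,0.8],0],[[0,0,0.6],0],[[0,0,0.3],0]]'; python3 -m pendant '[[[-0.2,0.8,0],0.35],[[-0.2,0.9,0],0.35],[[-0.2,0.9,0],0.35],[[-0.2,0.9,0],0.4],[[-0.2,0.9,0],0.4],[[-0.2,0.9,0],0.4],[[-0.2,0.9,0],0.4],[[-0.2,0.9,0],0.4],[[-0.2,0.9,0],0.4],[[-0.2,0.9,0],0.4],[[-0.2,0.9,0],0.4],[[-0.1,0.5,0],0.4]]';python3 rem.py .4288 .3499 .13 73.31
```

```text
t: 25.48
tool_pos: [0.4885, 0.0827, 0.1375]
tcp_rot: [1.437, 2.761, 0.036]
contact_force: [0.2, -0.5, -1.8]
gripper_width: 0.158
t: 26.98
tool_pos: [0.4248, 0.3594, 0.1361]
tcp_rot: [0.41, 3.097, 0.047]
contact_force: [0.0, 0.1, -1.7]
gripper_width: 0.159
t 26.975 pos [0.4248 0.3594 0.1361] jaw 74.93 F [ 0.   0.1 -1.7] w 0.159 rem [ 0.16 -0.38 -0.24] yaw -0.2
```

```bash
python3 -m pendant '[[[0.15,-0.35,-0.6],-0.2],[[0,0,-0.8],0],[[0,0,-0.8],0],[[0,0,-0.8],0],[[0,0,-0.6],0],[[0,0,-0.3],0],[[0,0,0],0]]'
python3 - <<'E'
from h import *
from rem import rem; rem(.4288,.3499,.042,73.31)
a=imaging.grab_frame("top");b=imaging.grab_frame("side");np.save("/tmp/a2.npy",a);np.save("/tmp/b2.npy",b)
crop("top",125,150,235,280,4.4,"/tmp/a.png",img=a);crop("side",160,140,270,292,3.76,"/tmp/b.png",img=b)
A=cv2.imread("/tmp/a.png");B=cv2.imread("/tmp/b.png")[:,:314];h=min(len(A),len(B));cv2.imwrite("pics/c7.png",np.hstack([A[:h],B[:h]]))
E
```

```text
t: 27.85
tool_pos: [0.4307, 0.3428, 0.0319]
tcp_rot: [0.468, 3.088, 0.037]
contact_force: [-0.6, -0.3, -2.0]
gripper_width: 0.155
t 27.85 pos [0.4307 0.3428 0.0319] jaw 72.76 F [-0.6 -0.3 -2. ] w 0.155 rem [-0.08  0.28  0.41] yaw 0.07
```

View pics/c7.png

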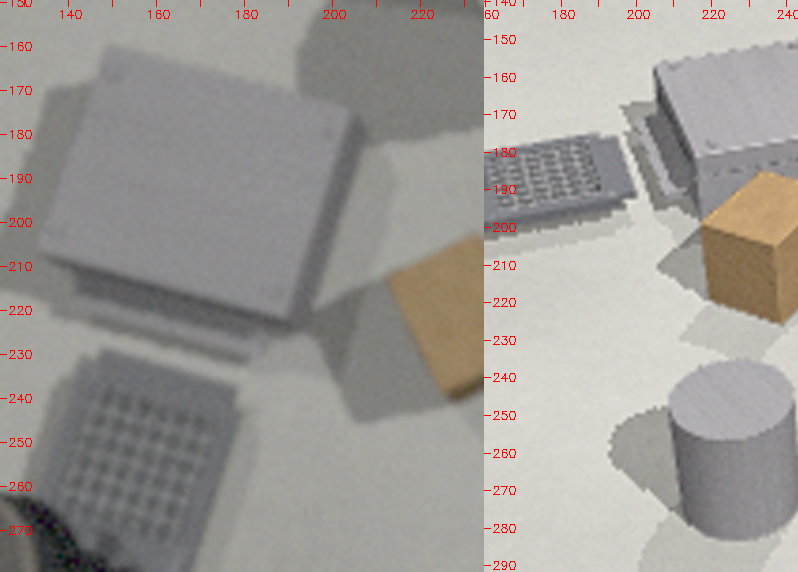

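Run:
```python
from fit import *
C=(125,150,4.4)
s=fit([(-60,70,52,40,252),(-60,-70,52,295,322),(60,70,52,108,45),(60,-70,52,360,108),(-80,-55,17,245,362)],[.63,.29,-.29],C)
z=13
n=fit([(70,39,z+5,102,350),(70,-39,z+5,237,387),(58,45,z+8,88,366),(58,-45,z+8,240,402),(-20,-45,z+8,200,540)],[.48,.33,-.29],C)
R=lambda a:np.array([[np.cos(a),-np.sin(a)],[np.sin(a),np.cos(a)]])
print("screen origin in slot frame mm",R(s[2]).T@(n[:2]-s[:2])*1e3,"nose",R(s[2]).T@(n[:2]+R(n[2])@[.07,0]-s[:2])*1e3,"dyaw",np.degrees(n[2]-s[2]))
g=n[:2]+R(n[2])@[-.0455,0];print("grip cam",g,"tcp",bot.observe()["tool_pos"])
a=np.load("/tmp/a2.npy")
```

```text
[ 0.6359  0.2877 -0.2859] deg -16.38
[[-0.4, 0.4], [-1.1, -0.0], [0.8, -0.1], [-0.5, 0.3], [4.9, -0.5]]
[ 0.4745  0.3275 -0.2577] deg -14.76
[[-0.2, -0.6], [0.4, -1.4], [-1.3, -0.1], [0.5, 0.6], [0.1, 1.6]]
screen origin in slot frame mm [-166.02759798   -7.3466661 ] nose [-96.05555317  -5.36854936] dyaw 1.6193261449668053
grip cam [0.43053562 0.33907452] tcp [0.43111182 0.3434657  0.03267506]
```

```bash
cat > edge.py <<'E'
from h import *
from scipy.ndimage import gaussian_filter,map_coordinates
def edge(img,p0,p1,z,r=4,n=30,name="top"):
    g=gaussian_filter(img.sum(2).astype(float),.8);p0,p1=np.array(p0,float),np.array(p1,float)
    t=(p1-p0)/np.linalg.norm(p1-p0);nn=np.array([-t[1],t[0]]);o=np.arange(-r,r+.01,.25);Q=[]
    for f in np.linspace(.1,.9,n):
        q=p0+f*(p1-p0);L=q+o[:,None]*nn
        d=np.abs(np.gradient(map_coordinates(g,[L[:,1],L[:,0]],order=1)));k=d.argmax();Q.append(q+o[k]*nn)
    W=np.array([w(name,*q,z)[:2] for q in Q])
    for _ in range(4):
        c=np.median(W,0) if _==0 else W.mean(0);u=np.linalg.svd(W-c)[2][0];e=(W-c)@[-u[1],u[0]];W=W[np.abs(e)<max(1.5*np.median(np.abs(e)),5e-4)]
    c=W.mean(0);u=np.linalg.svd(W-c)[2][0];u=u*np.sign(u@(np.array(w(name,*p1,z)[:2])-w(name,*p0,z)[:2]))
    return c,u,len(W),np.std((W-c)@[-u[1],u[0]])*1e3
E
python3 - <<'E'
from edge import *
a=np.load("/tmp/a2.npy");C=lambda x,y:(125+x/4.4-.5,150+y/4.4-.5)
ang=lambda u:np.degrees(np.arctan2(u[1],u[0]))
E={}
for nm,p,q,z in[("front",(295,322),(40,252),.052),("right",(295,322),(360,108),.052),("left",(40,252),(108,45),.052),("back",(360,108),(108,45),.052),
 ("nose",(237,387),(102,350),.018),("sR",(195,560),(240,402),.021),("sL",(45,480),(86,370),.021)]:
    E[nm]=edge(a,C(*p),C(*q),z);print(nm,E[nm][0].round(4),"deg",ang(E[nm][1]).round(2),E[nm][2],E[nm][3].round(2))
E
```

```text
front [0.5807 0.3083] deg 73.73 19 0.26
right [0.6007 0.2152] deg -16.07 18 0.21
left [0.648  0.3588] deg -16.6 17 0.25
back [0.6936 0.27  ] deg 73.71 14 0.38
nose [0.5389 0.3027] deg 73.33 14 0.26
sR [0.4769 0.279 ] deg -16.86 21 0.27
sL [0.5125 0.3732] deg -18.04 28 0.0
```

```bash
python3 -m pendant '[[[0.1,0.34,0.38],0.05],[[0,0,0],0],[[0,0,0],0]]'
python3 - <<'E'
from edge import *
from rem import rem
from scipy.spatial.transform import Rotation as Ro
rem(.4335,.3517,.042,73.7)
print(Ro.from_rotvec(bot.observe()['tcp_rot']).as_matrix().round(3)[2])
a=imaging.grab_frame("top");b=imaging.grab_frame("side")
np.save("/tmp/a3.npy",a);np.save("/tmp/b3.npy",b)
crop("top",130,195,200,265,5.7,"/tmp/a.png",img=a);crop("side",165,150,235,220,5.7,"/tmp/b.png",img=b)
A=cv2.imread("/tmp/a.png");B=cv2.imread("/tmp/b.png");cv2.imwrite("pics/c8.png",np.hstack([A,B]))
E
```

```text
t: 28.32
tool_pos: [0.4348, 0.3541, 0.0448]
tcp_rot: [0.455, 3.087, 0.044]
contact_force: [-1.0, 0.1, -2.3]
gripper_width: 0.153
t 28.325 pos [0.4348 0.3541 0.0448] jaw 73.24 F [-1.   0.1 -2.3] w 0.153 rem [-0.05 -0.1  -0.11] yaw 0.06
[-0.017  0.031 -0.999]
```

View pics/c8.png

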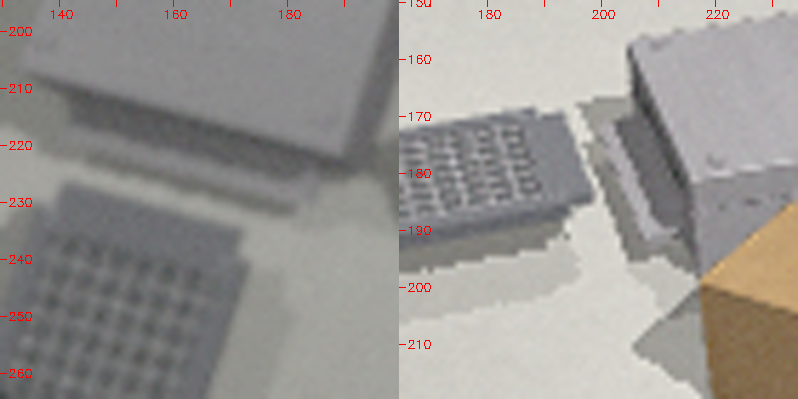

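Picture 12: the nose (top view, corners near (140,227) and (173,235)) stands squarely in front of the sill (145–182, 222–231), slightly to its left. I'll take exact lateral offsets from intensity profiles.

Run:
```python
from h import *
from scipy.ndimage import map_coordinates
a=np.load("/tmp/a3.npy").sum(2).astype(float)
s=[.6359,.2877,np.radians(-16.3)];c,k=np.cos(s[2]),np.sin(s[2])
def prof(x,z,ys):
    o=[]
    for y in ys:
        v=0
        for dx in(-1,0,1):
            q=px("top",[s[0]+(c*(x+dx)-k*y)/1e3,s[1]+(k*(x+dx)+c*y)/1e3,z/1e3]);v+=map_coordinates(a,[[q[1]],[q[0]]],order=1)[0]/3
        o.append(int(v))
    return o
for nm,x,z in[("slot z27",-60,27),("slot z31",-60,31),("face z40",-60,42),("sill",-68,19),("sill",-75,18),("blocktop",-40,52),("blocktop",20,52),("nose",-104,30),("frame",-120,33),("frame",-140,33),("frame",-150,33)]:
    print(nm,x);print(" L",list(zip(range(80,30,-3),prof(x,z,range(80,30,-3)))));print(" R",list(zip(range(-80,-30,3),prof(x,z,range(-80,-30,3)))))
```

```text
slot z27 -60
 L [(80, 230), (77, 220), (74, 210), (71, 190), (68, 180), (65, 162), (62, 161), (59, 147), (56, 137), (53, 130), (50, 124), (47, 140), (44, 135), (41, 134), (38, 133), (35, 134), (32, 127)]
 R [(-80, 194), (-77, 195), (-74, 193), (-71, 190), (-68, 166), (-65, 148), (-62, 138), (-59, 141), (-56, 138), (-53, 143), (-50, 144), (-47, 143), (-44, 140), (-41, 136), (-38, 142), (-35, 137), (-32, 136)]
slot z31 -60
 L [(80, 235), (77, 225), (74, 213), (71, 198), (68, 180), (65, 171), (62, 162), (59, 156), (56, 142), (53, 135), (50, 131), (47, 138), (44, 141), (41, 140), (38, 133), (35, 139), (32, 133)]
 R [(-80, 192), (-77, 188), (-74, 189), (-71, 178), (-68, 159), (-65, 145), (-62, 139), (-59, 147), (-56, 141), (-53, 150), (-50, 147), (-47, 142), (-44, 144), (-41, 139), (-38, 143), (-35, 140), (-32, 136)]
face z40 -60
 L [(80, 237), (77, 230), (74, 233), (71, 218), (68, 202), (65, 188), (62, 179), (59, 167), (56, 169), (53, 159), (50, 152), (47, 150), (44, 146), (41, 161), (38, 155), (35, 150), (32, 148)]
 R [(-80, 182), (-77, 177), (-74, 172), (-71, 161), (-68, 151), (-65, 15
[... 2713 characters left out ...]
210), (50, 200), (47, 186), (44, 184), (41, 199), (38, 201), (35, 179), (32, 182)]
 R [(-80, 357), (-77, 357), (-74, 358), (-71, 352), (-68, 352), (-65, 341), (-62, 320), (-59, 310), (-56, 305), (-53, 303), (-50, 301), (-47, 301), (-44, 295), (-41, 264), (-38, 195), (-35, 187), (-32, 194)]
frame -150
 L [(80, 364), (77, 357), (74, 356), (71, 327), (68, 277), (65, 245), (62, 235), (59, 230), (56, 226), (53, 204), (50, 192), (47, 187), (44, 178), (41, 196), (38, 205), (35, 176), (32, 178)]
 R [(-80, 349), (-77, 346), (-74, 349), (-71, 345), (-68, 350), (-65, 338), (-62, 313), (-59, 307), (-56, 299), (-53, 299), (-50, 303), (-47, 302), (-44, 297), (-41, 263), (-38, 198), (-35, 187), (-32, 195)]
```

```bash
cat > st.py <<'E'
from h import *
from scipy.spatial.transform import Rotation as Ro
s=bot.observe();M=Ro.from_rotvec(s["tcp_rot"]).as_matrix();p=s["tool_pos"];a=np.radians(16.3);c,k=np.cos(a),np.sin(a);f=s["contact_force"]
print("t",s["t"],"along",round(p[0]*c-p[1]*k,4),"lat",round(p[0]*k+p[1]*c,4),"z",p[2].round(4),"jaw",np.degrees(np.arctan2(M[1,1],M[0,1])).round(2),"Mz",M[2].round(3),"F along/lat/z",(f[0]*c-f[1]*k).round(1),(f[0]*k+f[1]*c).round(1),f[2].round(1),"w",round(s["gripper_width"],3))
E
python3 -m pendant '[[[-0.05,-0.17,-0.1],0.06],[[0,0,0],0]]' >/dev/null; python3 st.py; python3 -m pendant '[[[0.24,-0.07,0],0],[[0.24,-0.07,0],0],[[0.24,-0.07,0],0],[[0,0,0],0]]'>/dev/null; python3 st.py
```

```text
t 28.675 along 0.3177 lat 0.4565 z 0.0417 jaw 73.75 Mz [-0.017  0.03  -0.999] F along/lat/z -0.6 0.7 -1.6 w 0.152
t 29.175 along 0.3386 lat 0.4563 z 0.0416 jaw 73.69 Mz [-0.017  0.03  -0.999] F along/lat/z -0.5 -0.6 -1.7 w 0.156
```

```bash
cat > prof.py <<'E'
from h import *
from scipy.ndimage import map_coordinates
import sys
a=imaging.grab_frame("top").sum(2).astype(float)
s=[.6359,.2877,np.radians(-16.3)];c,k=np.cos(s[2]),np.sin(s[2])
for nm,x,z in[("nose",-83,28),("frame",-110,31),("frame",-130,31),("blk",-40,52)]:
    for ys in(range(62,34,-2),range(-62,-26,2)) if nm!="blk" else(range(80,60,-2),range(-80,-58,2)):
        o=[]
        for y in ys:
            v=0
            for dx in(-2,0,2):
                q=px("top",[s[0]+(c*(x+dx)-k*y)/1e3,s[1]+(k*(x+dx)+c*y)/1e3,z/1e3]);v+=map_coordinates(a,[[q[1]],[q[0]]],order=1)[0]/3
            o.append((y,int(v)))
        print(nm,x,o)
E
python3 prof.py
```

```text
nose -83 [(62, 256), (60, 246), (58, 242), (56, 240), (54, 241), (52, 239), (50, 239), (48, 241), (46, 237), (44, 227), (42, 215), (40, 200), (38, 194), (36, 191)]
nose -83 [(-62, 319), (-60, 319), (-58, 317), (-56, 312), (-54, 303), (-52, 296), (-50, 275), (-48, 243), (-46, 221), (-44, 209), (-42, 204), (-40, 199), (-38, 195), (-36, 185), (-34, 194), (-32, 197), (-30, 198), (-28, 199)]
frame -110 [(62, 274), (60, 247), (58, 240), (56, 240), (54, 236), (52, 238), (50, 228), (48, 220), (46, 206), (44, 198), (42, 190), (40, 186), (38, 179), (36, 189)]
frame -110 [(-62, 314), (-60, 312), (-58, 310), (-56, 315), (-54, 316), (-52, 315), (-50, 310), (-48, 296), (-46, 265), (-44, 211), (-42, 182), (-40, 189), (-38, 191), (-36, 189), (-34, 190), (-32, 196), (-30, 206), (-28, 199)]
frame -130 [(62, 300), (60, 258), (58, 238), (56, 230), (54, 232), (52, 231), (50, 234), (48, 221), (46, 204), (44, 196), (42, 196), (40, 192), (38, 188), (36, 196)]
frame -130 [(-62, 309), (-60, 309), (-58, 308), (-56, 311), (-54, 310), (-52, 305), (-50, 302), (-48, 289), (-46, 253), (-44, 203), (-42, 180), (-40, 187), (-38, 190), (-36, 191), (-34, 187), (-32, 194), (-30, 207), (-28, 202)]
blk -40 [(80, 242), (78, 244), (76, 242), (74, 243), (72, 255), (70, 270), (68, 280), (66, 289), (64, 287), (62, 282)]
blk -40 [(-80, 254), (-78, 207), (-76, 179), (-74, 174), (-72, 184), (-70, 188), (-68, 213), (-66, 248), (-64, 276), (-62, 287), (-60, 291)]
```

```bash
python3 -m pendant '[[[0.24,-0.068,0],0],[[0.24,-0.068,0],0],[[0.24,-0.068,0],0]]'>/dev/null; python3 st.py; python3 -m pendant '[[[0.24,-0.068,0],0],[[0.24,-0.068,0],0]]'>/dev/null; python3 st.py; python3 -m pendant '[[[0.24,-0.068,0],0]]'>/dev/null; python3 st.py
```

```text
t 29.6 along 0.3573 lat 0.4567 z 0.0415 jaw 73.78 Mz [-0.016  0.03  -0.999] F along/lat/z -0.1 -0.5 -1.3 w 0.153
t 29.85 along 0.3708 lat 0.4567 z 0.0415 jaw 73.76 Mz [-0.016  0.03  -0.999] F along/lat/z 0.4 -1.1 -2.5 w 0.154
t 29.975 along 0.3776 lat 0.4568 z 0.0415 jaw 73.76 Mz [-0.016  0.03  -0.999] F along/lat/z -0.8 0.1 -1.6 w 0.153
```

The nose and shoulders have entered with no contact force. Continuing.

```bash
python3 -m pendant '[[[0.24,-0.07,0],0],[[0.24,-0.07,0],0],[[0.24,-0.07,0],0]]'>/dev/null; python3 st.py; python3 -m pendant '[[[0.24,-0.07,0],0],[[0.24,-0.07,0],0],[[0.24,-0.07,0],0]]'>/dev/null; python3 st.py; python3 -m pendant '[[[0.24,-0.07,0],0],[[0.24,-0.07,0],0]]'>/dev/null; python3 st.py
```

```text
t 30.35 along 0.3977 lat 0.4567 z 0.0414 jaw 73.76 Mz [-0.016  0.03  -0.999] F along/lat/z 0.5 0.4 -1.9 w 0.155
t 30.725 along 0.4177 lat 0.4567 z 0.0414 jaw 73.76 Mz [-0.016  0.03  -0.999] F along/lat/z -0.6 0.2 -2.2 w 0.158
t 30.975 along 0.4311 lat 0.4566 z 0.0413 jaw 73.75 Mz [-0.016  0.03  -0.999] F along/lat/z -0.2 0.2 -1.9 w 0.155
```

```bash
python3 -m pendant '[[[0.24,-0.07,0],0],[[0.2,-0.06,0],0]]'>/dev/null; python3 st.py; for i in 1; do python3 -m pendant '[[[0.15,-0.045,0],0],[[0.15,-0.045,0],0]]'>/dev/null; python3 st.py;done; python3 -m pendant '[[[0.12,-0.035,0],0],[[0.12,-0.035,0],0]]'>/dev/null; python3 st.py
```

```text
t 31.225 along 0.4435 lat 0.4566 z 0.0413 jaw 73.75 Mz [-0.016  0.029 -0.999] F along/lat/z 0.9 0.9 -0.8 w 0.156
t 31.475 along 0.4466 lat 0.457 z 0.0405 jaw 73.8 Mz [-0.008  0.028 -1.   ] F along/lat/z -12.3 -1.1 2.3 w 0.154
t 31.725 along 0.4466 lat 0.4573 z 0.0396 jaw 73.92 Mz [ 0.002  0.024 -1.   ] F along/lat/z -9.1 -0.6 5.0 w 0.157
```

```bash
python3 -m pendant '[[[0.1,-0.03,-0.02],0],[[0.02,-0.005,0],0]]'>/dev/null; python3 st.py; python3 -m pendant '[[[0,0,0],0],[[0,0,0],0],[[0,0,0],0],[[0,0,0],0]]' 0.4 >/dev/null; python3 st.py; python3 -m pendant '[[[0,0,0.3],0],[[0,0,0.6],0],[[0,0,0.9],0],[[0,0,0.9],0],[[0,0,0.5],0],[[0,0,0],0]]'>/dev/null; python3 st.py
python3 - <<'E'
from edge import *
a=imaging.grab_frame("top");np.save("/tmp/a4.npy",a);b=imaging.grab_frame("side");np.save("/tmp/b4.npy",b)
E
```

```text
t 31.975 along 0.4465 lat 0.4573 z 0.0397 jaw 74.01 Mz [ 0.007  0.022 -1.   ] F along/lat/z -0.4 -1.3 2.6 w 0.155
t 32.475 along 0.4476 lat 0.4581 z 0.0402 jaw 74.01 Mz [ 0.005  0.024 -1.   ] F along/lat/z 0.3 0.2 -0.8 w 0.394
t 33.225 along 0.4483 lat 0.4587 z 0.1269 jaw 74.01 Mz [ 0.003  0.027 -1.   ] F along/lat/z -0.2 0.6 -0.5 w 0.396
```

Released cleanly. I'll confirm it is seated with a push from closed fingers behind the rib.

```bash
python3 -m pendant '[[[-0.7,0.2,0],0],[[-0.7,0.2,0],0],[[-0.6,0.17,0],0],[[-0.2,0.06,0],0],[[0,0,-0.5],0],[[0,0,-0.8],0],[[0,0,-0.8],0],[[0,0,-0.8],0],[[0,0,-0.4],0],[[0,0,0],0]]' 0 >/dev/null; python3 st.py
```

```text
t 34.575 along 0.3856 lat 0.4556 z 0.0349 jaw 74.01 Mz [ 0.007  0.02  -1.   ] F along/lat/z -0.0 -0.9 0.5 w -0.0
```

```bash
python3 -m pendant '[[[0.24,-0.07,0],0],[[0.24,-0.07,0],0],[[0.2,-0.055,0],0]]'>/dev/null; python3 st.py; for i in 1; do python3 -m pendant '[[[0.2,-0.055,0],0],[[0.2,-0.055,0],0]]'>/dev/null; python3 st.py; done; python3 -m pendant '[[[0.2,-0.055,0],0],[[0.2,-0.055,0],0]]'>/dev/null; python3 st.py
```

```text
t 34.95 along 0.4055 lat 0.4566 z 0.0365 jaw 74.0 Mz [ 0.005  0.023 -1.   ] F along/lat/z 0.1 -0.5 -0.7 w -0.004
t 35.2 along 0.4136 lat 0.4569 z 0.0369 jaw 74.03 Mz [ 0.01   0.021 -1.   ] F along/lat/z -17.8 -3.0 11.6 w -0.003
t 35.45 along 0.4131 lat 0.4569 z 0.0363 jaw 74.35 Mz [ 0.026  0.015 -1.   ] F along/lat/z -13.6 -2.6 8.9 w -0.004
```

```bash
python3 -m pendant '[[[-0.3,0.09,0],0],[[-0.7,0.2,0],0],[[-0.7,0.2,0.3],0],[[-0.2,0.06,0.8],0],[[0,0,0.9],0],[[0,0,0.9],0],[[0,0,0.9],0],[[0,0,0],0]]' >/dev/null; python3 st.py
python3 - <<'E'
from edge import *
a=imaging.grab_frame("side");r=cv2.cvtColor(cv2.resize(cv2.imread("pics/side0.png"),(560,420),interpolation=cv2.INTER_AREA),cv2.COLOR_BGR2RGB)
for nm,(x0,y0,x1,y1) in dict(gauge=(370,255,460,370),bottle=(330,175,385,265),roll=(287,148,340,218),tin=(208,235,248,285),soap=(217,185,257,222)).items():
    d=np.abs(gaussian_filter(a[y0:y1,x0:x1].astype(float),(1,1,0))-gaussian_filter(r[y0:y1,x0:x1].astype(float),(1,1,0))).mean(2);print(nm,"mean diff",d.mean().round(1),"frac>30",(d>30).mean().round(3))
b=imaging.grab_frame("top");C=lambda x,y:(125+x/4.4-.5,150+y/4.4-.5)
# screen shoulder/rib check: tail edge of frame, slot frame x should be -60-48=-108
s=[.6359,.2877,np.radians(-16.3)];c,k=np.cos(s[2]),np.sin(s[2]);g=b.sum(2).astype(float)
for y in(-30,30):
    print(y,[(x,int(map_coordinates(g,[[q[1]],[q[0]]],order=1)[0])) for x in range(-122,-66,3) for q in[px("top",[s[0]+(c*x-k*y)/1e3,s[1]+(k*x+c*y)/1e3,.028])]])
E
```

```text
t 36.45 along 0.3608 lat 0.4583 z 0.1413 jaw 74.43 Mz [ 0.021  0.021 -1.   ] F along/lat/z 0.7 -0.5 -0.5 w 0.002
gauge mean diff 3.3 frac>30 0.0
bottle mean diff 3.1 frac>30 0.0
roll mean diff 3.5 frac>30 0.0
tin mean diff 14.4 frac>30 0.136
soap mean diff 3.4 frac>30 0.009
-30 [(-122, 297), (-119, 253), (-116, 210), (-113, 201), (-110, 197), (-107, 192), (-104, 202), (-101, 205), (-98, 207), (-95, 211), (-92, 198), (-89, 204), (-86, 205), (-83, 197), (-80, 191), (-77, 198), (-74, 206), (-71, 184), (-68, 143)]
30 [(-122, 241), (-119, 229), (-116, 225), (-113, 220), (-110, 195), (-107, 157), (-104, 127), (-101, 117), (-98, 126), (-95, 120), (-92, 119), (-89, 122), (-86, 121), (-83, 128), (-80, 127), (-77, 127), (-74, 135), (-71, 133), (-68, 115)]
```

```bash
python3 -m pendant '[[[-0.2,0.9,0.9],0],[[-0.4,0.9,0.9],0],[[-0.4,0.9,0.5],0],[[-0.4,0.9,0],0],[[-0.4,0.9,0],0],[[-0.4,0.9,0],0],[[-0.4,0.9,0],0],[[0,0.5,0],0],[[0,0,0],0]]' >/dev/null; python3 st.py
python3 - <<'E'
from edge import *
b=imaging.grab_frame("top");np.save("/tmp/a5.npy",b);g=b.sum(2).astype(float)
s=[.6359,.2877,np.radians(-16.3)];c,k=np.cos(s[2]),np.sin(s[2])
X=lambda x,y,z:px("top",[s[0]+(c*x-k*y)/1e3,s[1]+(k*x+c*y)/1e3,z/1e3])
for y in(-36,-25,20,30,40):
    print(y,[(x,int(map_coordinates(g,[[q[1]],[q[0]]],order=1)[0])) for x in range(-130,-58,3) for q in[X(x,y,28)]])
print("front edge",[(x,int(map_coordinates(g,[[q[1]],[q[0]]],order=1)[0])) for x in range(-76,-44,2) for q in[X(x,0,52)]])
for p0,p1 in(((-108,-42),(-108,-12)),((-108,12),(-108,42))):
    r=edge(b,X(*p0,28),X(*p1,28),.028,r=5);d=r[0]-s[:2];print("tail edge slot x",(c*d[0]+k*d[1])*1e3,r[2:])
a=imaging.grab_frame("side");r=cv2.cvtColor(cv2.resize(cv2.imread("pics/side0.png"),(560,420),interpolation=cv2.INTER_AREA),cv2.COLOR_BGR2RGB)
f=lambda im:gaussian_filter(im[256:290,206:250].sum(2).astype(float),1)
print("tin shift",cv2.phaseCorrelate(f(r),f(a)))
E
```

```text
t 37.675 along 0.2449 lat 0.6009 z 0.1904 jaw 74.25 Mz [ 0.028  0.004 -1.   ] F along/lat/z -0.1 -0.6 -0.2 w 0.002
-36 [(-130, 293), (-127, 295), (-124, 292), (-121, 293), (-118, 287), (-115, 294), (-112, 279), (-109, 252), (-106, 215), (-103, 212), (-100, 209), (-97, 214), (-94, 213), (-91, 224), (-88, 210), (-85, 206), (-82, 202), (-79, 196), (-76, 203), (-73, 189), (-70, 171), (-67, 124), (-64, 99), (-61, 97)]
-25 [(-130, 327), (-127, 315), (-124, 294), (-121, 264), (-118, 205), (-115, 177), (-112, 173), (-109, 170), (-106, 164), (-103, 170), (-100, 173), (-97, 171), (-94, 171), (-91, 173), (-88, 159), (-85, 163), (-82, 173), (-79, 177), (-76, 175), (-73, 181), (-70, 159), (-67, 107), (-64, 81), (-61, 80)]
20 [(-130, 343), (-127, 338), (-124, 309), (-121, 247), (-118, 188), (-115, 171), (-112, 171), (-109, 152), (-106, 126), (-103, 128), (-100, 172), (-97, 179), (-94, 180), (-91, 172), (-88, 178), (-85, 175), (-82, 181), (-79, 192), (-76, 176), (-73, 175), (-70, 181), (-67, 180), (-64, 175), (-61, 178)]
30 [(-130, 337), (-127, 311), (-124, 251), (-121, 230), (-118, 218), (-115, 21
[... 249 characters left out ...]
), (-124, 225), (-121, 225), (-118, 227), (-115, 222), (-112, 222), (-109, 206), (-106, 156), (-103, 136), (-100, 132), (-97, 119), (-94, 134), (-91, 127), (-88, 128), (-85, 129), (-82, 122), (-79, 142), (-76, 180), (-73, 205), (-70, 172), (-67, 113), (-64, 90), (-61, 91)]
front edge [(-76, 120), (-74, 120), (-72, 124), (-70, 116), (-68, 115), (-66, 120), (-64, 121), (-62, 137), (-60, 172), (-58, 219), (-56, 254), (-54, 267), (-52, 271), (-50, 273), (-48, 273), (-46, 273)]
tail edge slot x -114.10923891304195 (12, np.float64(0.7239400723523036))
tail edge slot x -113.39503905716707 (8, np.float64(0.3912850874659217))
tin shift ((0.35480904171837224, -0.08361589661476998), 0.6104168891175649)
```

The tail edge reads x ≈ −108 mm in the slot frame, where fully home is −108. The gauge is unchanged from the start and the bystanders haven't moved. Handing in.

```bash
python3 -c "
from station import bot
print(bot.job_done(), bot.observe()['t'])"
```

```text
the job is handed in; nothing more can be done
the job is handed in; nothing more can be done
```

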